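Ring up a biscuit and serve it with tongs

ROBOT

A 6-joint arm with a two-finger parallel gripper is mounted at the origin on the work surface. World frame = base frame: x ahead of the robot, y to its left, z up, the work surface at z = 0. Lengths are in mm, angles in rad, forces in N, time in s.
With the tool pointing down it reaches from about 300 to 775 mm from the base axis. Payload 14.6 kg.
Tool frame: the origin (TCP) lies on the centre line of the jaws, within the pads' length; the fingertips stand 19 mm ahead of it and the grasp point (between the pads) is the TCP (bot.tip_reach is the distance from the TCP to the fingertips, in mm); y points along the fingers, x is the direction in which the jaws open and shut, and the axes are right-handed (so a half turn about y gives the same grasp; the last joint's range is limited). The gripper opens to 85 mm and grips with 20 to 120 N. Pads are 22 mm wide; open, the fingers measure 114 mm over their backs; the gripper's body (76 mm by 85 mm) begins 54 mm behind the grasp point. The pads swing forward as they close: fully open they stand 13 mm farther back than shut.
Start: joints at [-1.327, 0.3, 1.521, -0, 1.321, -0.067], TCP at [168.194, -523.641, 250.281] pointing down, gripper open.
Joint ranges: [-3.03, 3.03], [-0.79, 2.21], [0.23, 2.52], [-1.04, 4.18], [0, 3.07], [-2.55, 2.55]. Speed limits (rad/s): [2.22, 2.22, 2.57, 3.14, 3.14, 3.14].

INTERFACE

Orientations are given as a unit quaternion [w, x, y, z].
In Python, from rig import bot gives the robot as it stands. Calls block until the motion is done:
- bot.move_to(position, orientation): joint-space move of the TCP to a pose.
- bot.servo_line(position, attitude=None, speed=150, until_force=None): straight line of the TCP; attitude=None keeps the orientation; speed is the mean speed in mm/s. With until_force (N) it stops when the force on the tool has changed by that much, and returns True; else False.
- bot.move_joints(angles): joint-space move.
- bot.move_gripper(opening, grip_force=None): finger opening in mm; grip_force is the grip in N (None keeps the last); returns when the fingers have stopped.
- bot.dwell(seconds).
- bot.ik(position, orientation): joint angles nearest the present ones, or None.
- bot.read_state(): the state.
- bot.read_camera(name): name is "scene" or "top" or "wrist"; returns a dict with "image" (420x560x3 uint8, blue, green, red), "depth" (420x560 float32, mm along the optical axis (not along the pixel's ray), 0 where there is no reading), "fovy" (degrees; the focal length in pixels is half the picture's height over the tangent of half this angle, whatever the lens; pixels are square), "cx", "cy" (the principal point, pixels), "eye" and "attitude" of the camera in the world; the wrist camera has in their place "mount" (4x4, takes a point from camera to tool coordinates, whose origin is the TCP and whose axes are the tool frame's). Camera axes: x right, y down, z forward; pixel columns grow to the right and rows downward; lengths in mm; the calibration is good to about 2 mm. A picture is of the moment at which its call begins: read the wrist's pose just before it.
A pose or a line that the arm cannot do raises bot.MotionError and nothing moves.
- bot.finish_job(): hands the job in, once; it reports no verdict.
The state is a dict: "clock": time; "joint_positions": joint angles; "qvel": joint speeds; "effort": joint torques, N m; "ee_pos": TCP position; "tool_rot": TCP orientation; "ft_force": force on the tool from outside, world axes, zero at the start; "moment": the same for the moment, N m; "grip_width": finger opening in mm.
Only numpy, scipy, OpenCV 4.12 (cv2) and the standard library are available. Lean on these libraries where they do the work, as an engineer would, in place of code of your own. Each camera call takes 0.05 s, during which the arm holds its last target. There are 200 camera calls.

TASK

At the souvenir shop's counter, first ring up the sale: pull the trigger of the bar-code scanner lying in its cradle right in and let it spring back out. Then take the serving tongs from their rest, close them on the round biscuit (not the oblong one), lift it a good hand's breadth (about 10 cm) above its dish and finish while holding it there, gripped in the tongs. Only the tongs may touch the round biscuit, and leave the oblong biscuit, mug, snow globe and gift box where they are.

Things in the scene. Friction and masses are not known exactly. Their poses are not given: they have to be found in the camera images.
- scanner: White pistol-shaped bar-code scanner on its side in a fixed cradle. Origin on the counter where grip meets barrel. Grip: x 0 to -116 mm, 36 mm wide (y -18 to 18), 30 to 62 mm above the counter; fingers pass down on both sides at x -22 to -92. Barrel: x 0 to 50, y -35 to 95 mm, 74 mm high, looking along +y at an 80 mm high card at y = 190. Trigger on the grip's +y side.
- trigger_press (a point): Pull point on the outer (+y) face of the black trigger; moves with it. Out, it lies at (-46, 34, 46) mm in the scanner's frame, so trigger and grip together are 52 mm wide there (y -18 to 34); pulled, it goes about 7 mm towards the grip (scanner -y). Trigger: 58 mm long (x -5 to -63 mm), 34 to 58 mm above the counter.
- scan_trigger (a joint): Angle of the scanner's sprung trigger (rad): 0 out, 0.17 right in. A pull at trigger_press takes about 4 N to start and 6.5 N right in; it springs back when let go.
- rest: Low wooden tongs rest fixed to the counter; origin under its centre; x along the tongs lying on it. Two cross bars, tops 35 mm above the counter, each 22 mm long in x: at x = -72 mm (60 mm wide) and +70 mm (110 mm wide), joined by a strip 30 mm wide, 8 mm high; room for fingers between the bars.
- tongs: Sprung steel tongs flat on the rest, 80 g, 206 mm: two strips 14 mm high, 4 thick. Origin: hinge axis at underside; x: middle line of the open tongs, towards the jaws (x 168 to 204); z up. Frame fixed to the -y strip. Squeezed together they close; let go, they open. Outside width at x = 100 mm (balance point): 52 mm open, 36 on the round biscuit. Jaws, open: 66 mm apart inside. Squeeze 4 to 5.4 N.
- tongs_grip (a point): Point on the middle line of the open tongs where they are best gripped, 100 mm from the hinge, at half height (7 mm above the underside; on the rest 42 mm above the counter).
- tongs_jaws (a point): Point midway between the open jaws, 186 mm from the hinge, at half height: fixed to the -y strip.
- tongs_arm (a joint): Closing angle of the tongs (rad): 0 sprung open, about 0.16 when closed on the 36 mm round biscuit, 0.30 at most. Each 0.1 rad narrows the outside by 10 mm at tongs_grip and the jaws by 19 mm.
- biscuit: Round, drum-shaped golden biscuit, 36 mm across, 28 high, slightly domed (sides straight from 3 to 20 mm), about 25 g; origin at the centre of its underside. Loose on one of two equal fixed white footed dishes (plate 80 mm across, flat top 60 mm above the counter), near its middle.
- biscuit_mid (a point): Centre of the round biscuit, 14 mm above its underside.
- finger_biscuit: Oblong biscuit of the same colour on the other dish, 58 x 24 x 18 mm, origin at the centre of its underside. Leave it alone.
- mug: Blue mug, 76 mm across, 90 mm high, origin under its centre. Leave it alone.
- globe: Snow globe on a dark wooden foot, 60 mm across, 77 mm high, origin under its centre. Leave it alone.
- gift_box: Cardboard gift box, 70 x 70 x 45 mm, origin under its centre. Leave it alone.
There are look-alikes about, which are no part of the job. There is more than one size of the tongs; the job needs the middle-sized. What is shaped like the biscuit but black or pink is not meant.

How it is judged:
By the outcome, as a careful person would: the job done as asked, in the order asked, and still so for the second after the job is handed in, while the arm keeps its last pose, push and grip.
It also fails if it takes over 54 s, if anything falls off the work surface, if the arm or the gripper's body presses on something with over 40 N, if the wrist force passes 120 N, or if a joint passes its speed limit or range.

## Working session

There is one attempt and no reset: what is moved stays moved. The work goes in short steps, each a Python script; the robot and the scene stay as the last script left them, time stands still between calls to the robot, and variables do not carry over. Pictures are saved under pics/ and viewed, about 8 in all and at most 12, crops included, and the job is handed in when it is done.

```bash
ls; mkdir -p pics; python3 - <<'E'
from rig import bot
import cv2,pickle,numpy as np
s=bot.read_state();print(s['clock'],s['tool_rot'],s['grip_width'],bot.tip_reach)
d={}
for n in('scene','top'):
    c=bot.read_camera(n);d[n]=c;cv2.imwrite(f'pics/{n}0.png',c['image'])
    print(n,c['fovy'],c['cx'],c['cy'],c['eye'],c['attitude'])
pickle.dump(d,open('c0.pkl','wb'))
E
```

```text
pics
0.0 [ 0.57163843 -0.57108788  0.41690453 -0.41626764] 85.51267460198417 19.0
scene 53.52298797777381 269.8851532512386 212.5278353439541 [1167.76118011   15.69603068  952.58825361] [-0.19904723  0.68598628  0.67070224 -0.1999038 ]
top 50.06095067442942 277.55037472493063 212.9327793562195 [471.88891304   4.43200564 990.64929236] [-0.05308097  0.71128646 -0.698858    0.05339925]
```

View pics/top0.png

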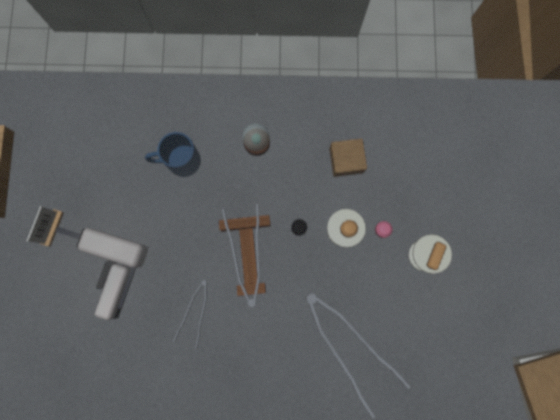

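View pics/scene0.png

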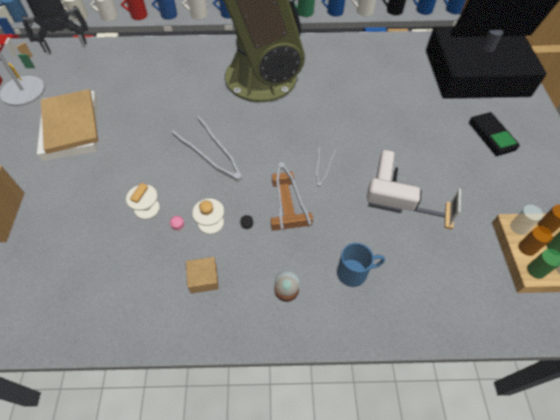

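Candidates (top view): tongs at (245,255) on the rest (middle-sized; small ones at (195,315), large at (345,350)). Biscuit-shaped: golden round at (348,228) on a dish, versus black (299,228), pink (384,229) and oblong (436,255). I choose the tongs on the rest and the golden round one, then check in an enlarged crop.

```bash
cat > h.py <<'E'
import numpy as np,cv2
from scipy.spatial.transform import Rotation as R
def rot(q): return R.from_quat([q[1],q[2],q[3],q[0]])
def ray(c,u,v,s=None):
    f=c['image'].shape[0]/2/np.tan(np.radians(c['fovy'])/2)
    d=np.array([(u-c['cx'])/f,(v-c['cy'])/f,1.])
    if 'mount' in c:
        Rt=rot(s['tool_rot']).as_matrix();M=np.array(c['mount'])
        return Rt@M[:3,3]+np.array(s['ee_pos']),Rt@M[:3,:3]@d
    return np.array(c['eye']),rot(c['attitude']).as_matrix()@d
def plane(c,u,v,z,s=None):
    o,d=ray(c,u,v,s);return o+d*(z-o[2])/d[2]
def dep(c,u,v,s=None):
    o,d=ray(c,u,v,s);u,v=int(round(u)),int(round(v));return o+d*np.median(c['depth'][v-1:v+2,u-1:u+2])
def tri(a,b):
    (o,d),(p,e)=a,b
    t=np.linalg.lstsq(np.c_[d,-e],p-o,rcond=None)[0]
    return (o+d*t[0]+p+e*t[1])/2,np.linalg.norm(o+d*t[0]-p-e*t[1])
E
python3 - <<'E'
import pickle;from h import *
d=pickle.load(open('c0.pkl','rb'));T=d['top'];S=d['scene']
np.set_printoptions(precision=1,suppress=True)
for n,t,s in[('biscuit',(348,228),(207,206)),('globe',(256,140),(288,284)),('black',(299,227),(247,222)),('pink',(384,229),(177,223)),('hinge',(251,303),(281,166)),('oblong',(436,255),(139,193))]:
    p=tri(ray(T,*t),ray(S,*s));print(n,p[0],p[1],'dT',dep(T,*t),'dS',dep(S,*s))
for u,v in[(40,400),(500,150),(200,390),(300,180),(20,100)]:print(dep(T,u,v))
I=T['image'];cv2.imwrite('pics/cropA.png',cv2.resize(I[190:340,70:270],None,fx=4,fy=4,interpolation=cv2.INTER_CUBIC))
I=S['image'];cv2.imwrite('pics/cropB.png',cv2.resize(I[130:250,100:350],None,fx=3,fy=3,interpolation=cv2.INTER_CUBIC))
E
```

```text
biscuit [ 581.8 -138.2   79. ] 1.5844816316131214 dT [ 580.5 -137.3   89.8] dS [ 586.9 -136.1   86.6]
globe [778.7  57.7  35. ] 4.112192978489273 dT [766.4  53.5  73.5] dS [794.7  57.9  72.9]
black [590.2 -41.1  11.4] 2.2320599323460577 dT [588.2 -41.4  28.9] dS [598.5 -39.2  24.9]
pink [ 589.  -226.9   12.1] 2.9460631634388648 dT [ 587.1 -224.4   28.8] dS [ 597.4 -221.9   25.5]
hinge [426.4  56.2  40.8] 1.614826417652641 dT [426.8  56.5  50.5] dS [433.   55.   48.9]
oblong [ 530.5 -319.4   70.1] 0.9317078364640892 dT [ 530.  -317.1   78. ] dS [ 536.2 -316.    77.8]
[218.  494.4   2.5]
[ 776.3 -498.8    0.3]
[243.5 161.4   1.8]
[698.  -43.9   1.3]
[875.3 604.7   1.8]
```

View pics/cropA.png

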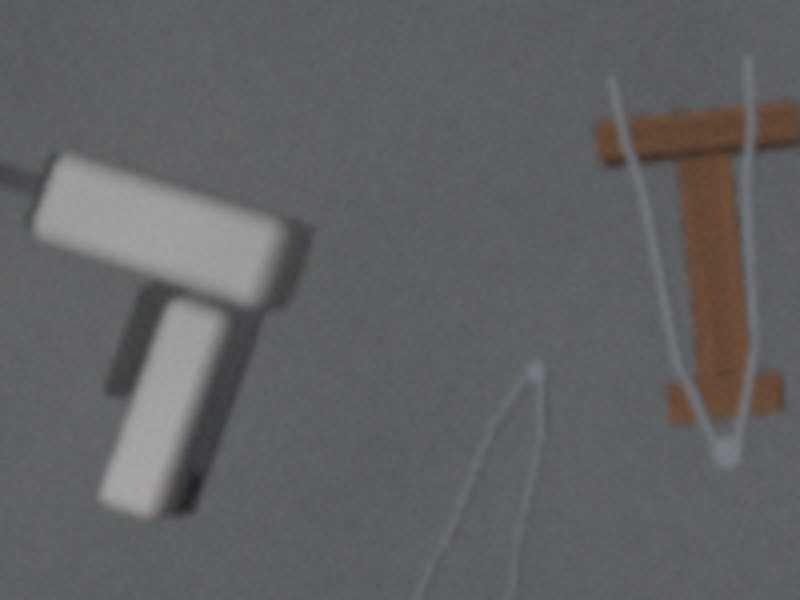

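```bash
cat >> h.py <<'E'
def quat(ang,half=False):
    "tool down, jaw direction (tool x) at world yaw ang"
    x=np.array([np.cos(ang),np.sin(ang),0]);y=np.array([0,0,-1.]);q=R.from_matrix(np.c_[x,y,np.cross(x,y)]).as_quat()
    return [q[3],q[0],q[1],q[2]]
def lookpose(M,target,ang,h):
    "TCP pose at height h so the wrist camera axis hits target"
    q=quat(ang);Rt=rot(q).as_matrix();M=np.array(M);o=Rt@M[:3,3];d=Rt@M[:3,2]
    z=h+o[2];return np.r_[(np.array(target)-o-d*(target[2]-z)/d[2])[:2],h],q
E
python3 - <<'E'
import pickle;from h import *;from rig import bot
np.set_printoptions(precision=3,suppress=True)
d=pickle.load(open('c0.pkl','rb'));T=d['top']
g=plane(T,70+130/4,190+505/4,62);b=plane(T,70+200/4,190+305/4,62);ax=b-g;print('scanner',g,b,np.linalg.norm(ax),np.degrees(np.arctan2(ax[1],ax[0])))
h=plane(T,251.5,303,49);j=(plane(T,223,210,49)+plane(T,257,204.5,49))/2;a=j-h;print('tongs',h,j,np.linalg.norm(a),np.degrees(np.arctan2(a[1],a[0])))
c=bot.read_camera('wrist');M=c['mount'];print(np.array(M),c['fovy'])
sa=np.arctan2(ax[1],ax[0]);ta=np.arctan2(a[1],a[0])
for n,t,yaw in[('sc',b*.6+g*.4,sa),('to',h+a*.5,ta)]:
  for s in(1,-1):
    p,q=lookpose(M,np.r_[t[:2],46],yaw+s*np.pi/2,260);k=bot.ik(p,q);print(n,s,p,k)
E
```

```text
scanner [395.928 354.562  62.   ] [496.634 326.313  62.   ] 104.59293507808094 -15.669197335441567
tongs [426.76   55.519  49.   ] [625.69   85.097  49.   ] 201.11699813751554 8.457267949895458
[[   1.       0.       0.001   -0.378]
 [  -0.001   -0.302    0.953 -124.868]
 [   0.001   -0.953   -0.302   77.042]
 [   0.       0.       0.       1.   ]] 63.81981337690087
sc 1 [427.342 345.734 260.   ] [ 0.614  0.292  1.509 -0.     1.341 -0.684]
sc -1 [485.361 329.491 260.   ] [ 0.534  0.375  1.398 -0.     1.368  2.378]
to 1 [496.43   65.863 260.   ] [ 0.059  0.182  1.644 -0.     1.315 -1.66 ]
to -1 [556.02   74.754 260.   ] [ 0.068  0.317  1.476 -0.     1.349  1.492]
```

View pics/cropB.png

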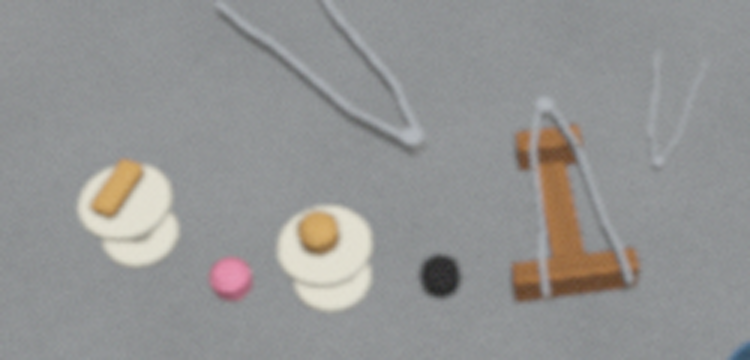

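Crop B shows the hinge at the far end of the rest, the golden round biscuit on its dish at (320,230), and the pink (230,278) and black (440,275) decoys on the counter. The tongs on the rest come out at about 201 mm, so they are the right size. Next are wrist close-ups of all three, from two places each.

```bash
python3 - <<'E'
import pickle;from h import *;from rig import bot
M=bot.read_camera('wrist')['mount'];D={}
for n,t,yaw in[('bi',(575,-137,70),-.23),('to',(525,70,45),.148),('sc',(462,336,55),-.273)]:
  for i,dx in enumerate((-25,35)):
    ax=np.array([np.cos(yaw),np.sin(yaw),0]);p,q=lookpose(M,np.array(t,float)+dx*ax,yaw+np.pi/2,255 if n!='to' else 275)
    (bot.move_to if i==0 else bot.servo_line)(p,q) if i==0 else bot.servo_line(p)
    s=bot.read_state();c=bot.read_camera('wrist');D[n+str(i)]=(c,s);cv2.imwrite(f'pics/{n}{i}.png',c['image'])
print(s['clock'],s['ee_pos'])
pickle.dump(D,open('w.pkl','wb'))
cv2.imwrite('pics/mont.png',np.vstack([np.hstack([cv2.resize(D[k+j][0]['image'],(400,300)) for k in 'a']) if 0 else np.hstack([cv2.resize(D[x][0]['image'],(400,300)) for x in r]) for r in(('bi0','to0'),('sc0','sc1')) for j in '0']))
E
```

```text
6.1417 [470.88077852 333.17559605 254.72401454]
```

View pics/mont.png

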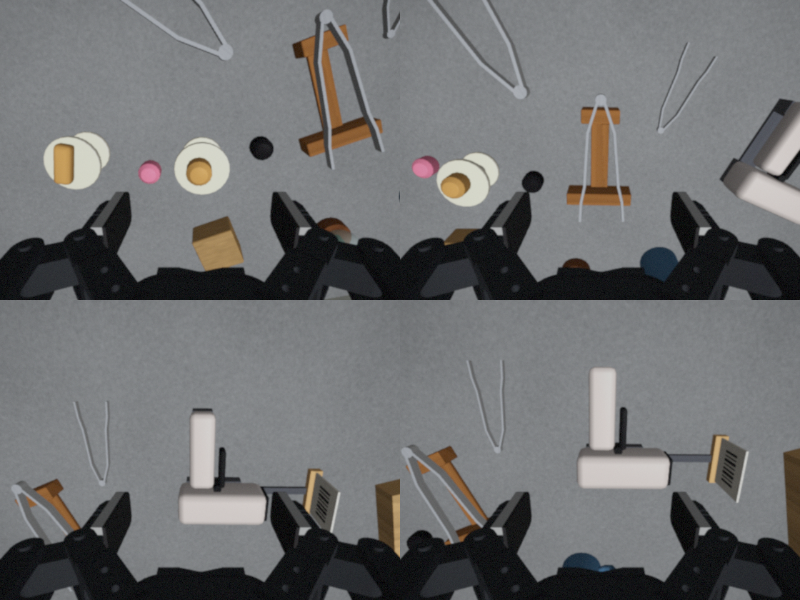

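The wrist views show the biscuit (200,172) on its dish, tongs on the rest with hinge at (600,100) in the top-right panel, and the scanner grip with the black trigger to its right. I'll fit poses from colour and depth in both frames, with triangulation as a check on height.

```bash
cat >> h.py <<'E'
def cloud(c,s):
    f=c['image'].shape[0]/2/np.tan(np.radians(c['fovy'])/2);v,u=np.mgrid[:420,:560]
    P=np.stack([(u-c['cx'])/f,(v-c['cy'])/f,np.ones_like(u)],-1)*c['depth'][...,None]
    M=np.array(c['mount']);P=P@M[:3,:3].T+M[:3,3]
    return P@rot(s['tool_rot']).as_matrix().T+np.array(s['ee_pos'])
E
python3 - <<'E'
import pickle;from h import *
np.set_printoptions(precision=1,suppress=True)
D=pickle.load(open('w.pkl','rb'))
def big(m):
    n,l,st,_=cv2.connectedComponentsWithStats(m.astype(np.uint8));return l==1+st[1:,4].argmax()
for k in('sc0','sc1'):
    c,s=D[k];P=cloud(c,s);I=c['image'].astype(int);w=(I.min(-1)>140)
    roi=np.hypot(P[...,0]-455,P[...,1]-338)<110
    g=big(w&roi&(P[...,2]>54)&(P[...,2]<67));b=big(w&roi&(P[...,2]>69)&(P[...,2]<82))
    r=cv2.minAreaRect(P[g][:,:2].astype(np.float32));rb=cv2.minAreaRect(P[b][:,:2].astype(np.float32))
    print(k,'grip',r,np.median(P[g][:,2]),'barrel',rb,np.median(P[b][:,2]))
    bl=(I.max(-1)<45)&(np.hypot(P[...,0]-455,P[...,1]-350)<70)&(P[...,2]>48)&(P[...,2]<66)
    if bl.sum()>20: bl=big(bl);print(' trigger',bl.sum(),cv2.minAreaRect(P[bl][:,:2].astype(np.float32)),np.median(P[bl][:,2]))
for k in('bi0','bi1'):
    c,s=D[k];P=cloud(c,s);H=cv2.cvtColor(c['image'],cv2.COLOR_BGR2HSV)
    near=np.hypot(P[...,0]-580,P[...,1]+138)<60
    m=big(near&(H[...,1]>110)&(H[...,0]>8)&(H[...,0]<30)&(P[...,2]>66));t=m&(P[...,2]>82)
    v,u=np.nonzero(m);print(k,'biscuit mask',m.sum(),'uv',u.mean(),v.mean(),'top',cv2.minEnclosingCircle(P[t][:,:2].astype(np.float32)),P[t][:,2].max(),'all',cv2.minEnclosingCircle(P[m][:,:2].astype(np.float32)))
    d=near&(H[...,1]<60)&(P[...,2]>55)&(P[...,2]<65);v,u=np.nonzero(d);print('  dish',cv2.minEnclosingCircle(P[d][:,:2].astype(np.float32)),np.median(P[d][:,2]))
for k in('to0','to1'):
    c,s=D[k];P=cloud(c,s);H=cv2.cvtColor(c['image'],cv2.COLOR_BGR2HSV)
    m=(P[...,0]>400)&(P[...,0]<650)&(P[...,1]>0)&(P[...,1]<140)&(P[...,2]>42)&(P[...,2]<58)
    v,u=np.nonzero(m);q=P[m];x=(q[:,:2]-[426,56])@[np.cos(.148),np.sin(.148)];y=(q[:,:2]-[426,56])@[-np.sin(.148),np.cos(.148)]
    print(k,m.sum(),np.median(q[:,2]),'xr',x.min(),x.max())
    for a in range(-10,215,20):
        i=abs(x-a)<4
        if i.any():print('  ',a,y[i].min(),y[i].max(),(y[i].min()+y[i].max())/2)
cv2.imwrite('pics/zoom.png',np.hstack([cv2.resize(D['sc1'][0]['image'][60:220,240:440],(400,320),interpolation=2),cv2.resize(D['to1'][0]['image'][80:270,190:390],(337,320),interpolation=2)]))
E
```

```text
sc0 grip ((444.5434265136719, 343.3912353515625), (33.34852600097656, 108.63138580322266), 73.66676330566406) 63.007543755614165 barrel ((534.0887451171875, 346.99102783203125), (123.52843475341797, 47.39427185058594), 74.07134246826172) 75.06504029352789
 trigger 502 ((479.7218322753906, 361.61083984375), (14.423676490783691, 62.30087661743164), 66.21515655517578) 59.07141227977729
sc1 grip ((444.0465393066406, 343.46966552734375), (33.496665954589844, 108.83167266845703), 73.76163482666016) 62.934395598125434 barrel ((533.9982299804688, 347.53936767578125), (124.2329330444336, 46.734737396240234), 73.96672058105469) 75.02768296006393
 trigger 523 ((479.9076843261719, 361.8537902832031), (14.64567756652832, 62.17716598510742), 66.08025360107422) 59.11575129007221
bi0 biscuit mask 1012 uv 278.3320158102767 240.12549407114625 top ((580.3685913085938, -141.27508544921875), 16.711273193359375) 90.62224051112503 all ((579.7677612304688, -141.1031494140625), 17.033084869384766)
  dish ((584.8734741210938, -138.64332580566406), 39.997371673583984) 61.41522777409436
bi1 biscuit mask 1101 uv
[... 1054 characters left out ...]
o1 1748 50.32449100678946 xr -5.950867500715957 204.917144648856
   10 -11.744072945238115 7.873478678298214 -1.9352971334699505
   30 -17.90496833418793 15.039332649838705 -1.4328178421746127
   50 -23.24918251745041 20.418794406354433 -1.415194055547989
   70 -24.69727317752232 21.82633816534195 -1.435467506090184
   90 -26.1817427852241 23.2664056820546 -1.4576685515847494
   110 -27.671917392118434 25.670584266140754 -1.0006665629888403
   130 -29.175278391334572 27.3507640392685 -0.9122571760330356
   150 -32.920020631585885 31.09203212824679 -0.9139942516695481
   170 -36.67355336338893 34.9268855294218 -0.8733339169835652
   190 -37.50280351387545 36.64306055939176 -0.4298714772418428
```

View pics/zoom.png

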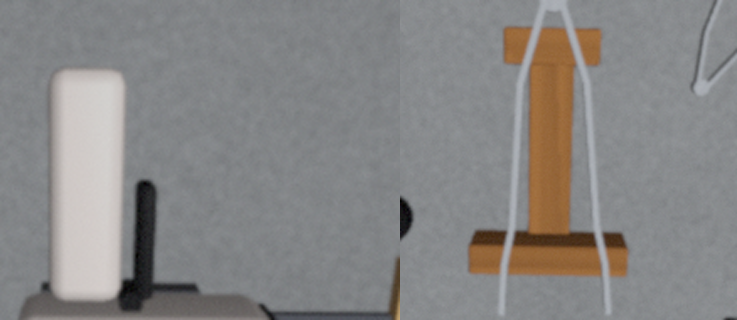

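```bash
python3 - <<'E'
from h import *;from rig import bot
np.set_printoptions(precision=2,suppress=True)
a=np.radians(-16.2);ex=np.array([np.cos(a),np.sin(a)]);ey=np.array([-ex[1],ex[0]])
p=np.array([501.8,326.2])-46*ex+4.5*ey;q=quat(a+np.pi/2)
def st(n):
    s=bot.read_state();print(n,round(s['clock'],2),s['ee_pos'],s['grip_width'],s['ft_force'])
bot.move_to([*p,130],q);st('above')
print(bot.servo_line([*p,46],speed=120,until_force=10));st('down')
bot.move_gripper(40,20);st('squeezed');bot.dwell(.3);st('held')
s=bot.read_state();c=bot.read_camera('wrist');cv2.imwrite('pics/sq.png',c['image'])
bot.move_gripper(80);st('open')
E
```

```text
above 6.76 [459.17 343.92 131.53] 85.35934882510684 [ 0.12 -0.86  0.3 ]
False
down 7.61 [459.36 343.63  46.96] 85.61256512731097 [ 0.52 -0.37  0.07]
squeezed 8.1 [459.   343.36  47.15] 45.85459509102295 [-4.44 -5.1  12.04]
held 8.4 [459.01 343.37  47.16] 45.89959233105862 [-5.26 -4.93 11.72]
open 8.88 [458.83 343.24  45.89] 80.03141859514106 [-0.08  0.46 -0.05]
```

View pics/sq.png

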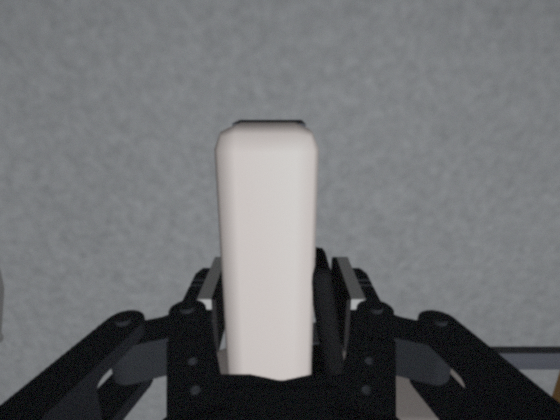

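Squeezing stalled at 45.9 mm against the predicted 45, so the trigger is right in. Next I check that it sprung out from above, then go to the tongs with the wrist turned so the camera sees the jaws.

```bash
python3 - <<'E'
import pickle;from h import *;from rig import bot
np.set_printoptions(precision=2,suppress=True)
def st(n):
    s=bot.read_state();print(n,round(s['clock'],2),s['ee_pos'],s['grip_width'],s['ft_force']);return s
s=bot.read_state();bot.servo_line([*s['ee_pos'][:2],240],speed=200)
s=st('up');c=bot.read_camera('wrist');P=cloud(c,s);I=c['image']
bl=(I.max(-1)<45)&(np.hypot(P[...,0]-455,P[...,1]-350)<70)&(P[...,2]>48)&(P[...,2]<66)
n,l,t,_=cv2.connectedComponentsWithStats(bl.astype(np.uint8));m=l==1+t[1:,4].argmax();print('trigger',m.sum(),cv2.minAreaRect(P[m][:,:2].astype(np.float32)))
cv2.imwrite('pics/after.png',I)
th=.155;g=np.array([525.8,69.6]);q=quat(th-np.pi/2)
b=np.array([580.4,-141.4]);tb=-.239;gb=b-86*np.array([np.cos(tb),np.sin(tb)]);print(gb,bot.ik([*gb,160],quat(tb-np.pi/2)))
bot.move_gripper(80);bot.move_to([*g,140],q)
print(bot.servo_line([*g,42],speed=120,until_force=10));st('down')
bot.move_gripper(46,20);st('grip')
bot.servo_line([*g,150],speed=100);s=st('lift');c=bot.read_camera('wrist');cv2.imwrite('pics/lift.png',c['image']);pickle.dump((c,s),open('l.pkl','wb'))
E
```

```text
up 10.0 [458.49 343.02 238.78] 80.03160134942529 [-0.2   0.59  0.17]
trigger 572 ((480.1166076660156, 361.8822937011719), (14.797714233398438, 62.716468811035156), 66.2439956665039)
[ 496.84 -121.04] [-0.31  0.31  1.73 -0.    1.1   1.5 ]
False
down 13.12 [526.2   69.67  42.69] 80.25237160117854 [0.08 0.28 0.39]
grip 13.56 [526.4   69.65  42.96] 46.203642688688134 [-0.5   0.92  6.01]
lift 14.79 [525.53  69.58 149.35] 46.07968952121691 [0.28 1.12 0.17]
```

View pics/lift.png

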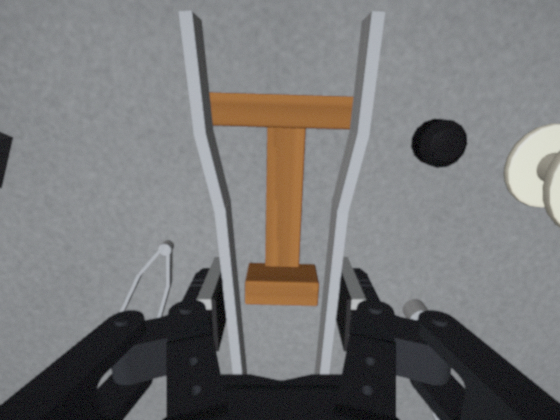

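The trigger sits back at its rest pose. The tongs are in the gripper with jaw tips at (187,15) and (377,15), and the jaw gap looks open. I'll measure them in the tool frame.

```bash
python3 - <<'E'
import pickle;from h import *
np.set_printoptions(precision=1,suppress=True)
c,s=pickle.load(open('l.pkl','rb'));P=cloud(c,s);Q=(P-np.array(s['ee_pos']))@rot(s['tool_rot']).as_matrix()
m=(P[...,2]>135)&(Q[...,2]>30);q=Q[m]
print(q[:,2].max())
for z in range(30,105,10):
    i=abs(q[:,2]-z)<3
    L=q[i&(q[:,0]<0)];Rr=q[i&(q[:,0]>0)]
    if len(L) and len(Rr):print(z,'x',L[:,0].min(),L[:,0].max(),Rr[:,0].min(),Rr[:,0].max(),'y(top)',np.percentile(L[:,1],10),np.percentile(Rr[:,1],10))
E
```

```text
103.39415001578786
30 x -24.626057175423583 -20.230082244321448 19.738961766249954 24.025887748896057 y(top) -8.200030261543386 -8.200286255328598
40 x -25.5936574363668 -20.489381165749162 19.887435625129985 25.21570115087996 y(top) -8.238380200793264 -8.22593340851898
50 x -27.473054846772296 -22.19550711938532 21.67252083130518 27.012842293124486 y(top) -8.45242597769398 -8.439566558408318
60 x -29.533628186984277 -24.12689825326071 23.44466279436813 28.8752763158312 y(top) -8.562714178629358 -8.55985234664547
70 x -30.53709302268705 -25.79591493659776 25.350932379571603 30.13809914260799 y(top) -8.800780736256025 -8.773418877131501
80 x -30.906756981606353 -26.307340206671867 25.72420571440785 30.506018677633257 y(top) -8.90327815871579 -9.008951378763568
90 x -31.667931735344464 -26.678812348917873 26.356512482337703 31.09746366845088 y(top) -8.97428875169956 -9.200040070994996
100 x -31.699472426087915 -26.95977458926008 26.85609940194172 31.516089528145557 y(top) -9.183418208084754 -9.280547422214996
```

```bash
python3 - <<'E'
import pickle;from h import *;from rig import bot
np.set_printoptions(precision=2,suppress=True)
def st(n):
    s=bot.read_state();print(n,round(s['clock'],2),s['ee_pos'],s['grip_width'],s['ft_force']);return s
tb=-.239;ex=np.array([np.cos(tb),np.sin(tb)]);q=quat(tb-np.pi/2);off=85.5
b=np.array([580.4,-141.4]);g=b-off*ex
bot.servo_line([*g,150],q,speed=150);s=st('hover')
def look(s,n):
    c=bot.read_camera('wrist');cv2.imwrite(f'pics/{n}.png',c['image']);P=cloud(c,s);H=cv2.cvtColor(c['image'],cv2.COLOR_BGR2HSV)
    m=(np.hypot(*(P[...,:2]-b).transpose(2,0,1))<40)&(H[...,1]>110)&(H[...,0]>8)&(H[...,0]<30)&(P[...,2]>80)&(P[...,2]<100)
    (x,y),r=cv2.minEnclosingCircle(P[m][:,:2].astype(np.float32));print('biscuit',x,y,r,P[m][:,2].max(),m.sum());return np.array([x,y])
b2=look(s,'hov');d=b2-b;print(d)
if np.linalg.norm(d)<6:
    g=b2-off*ex;bot.servo_line([*g,118],speed=100);bot.dwell(.3)
    b3=look(st('low'),'low')
E
```

```text
hover 16.27 [ 497.4  -120.62  149.99] 45.926996968136365 [ 0.07  0.14 -0.13]
biscuit 581.5382690429688 -141.71551513671875 17.08715057373047 90.64875598809975 3314
[ 1.14 -0.32]
low 17.09 [ 498.63 -121.53  118.45] 46.122445968577026 [ 0.19  0.62 -1.14]
biscuit 581.5040283203125 -141.76841735839844 17.243478775024414 90.84749868206389 4785
```

View pics/low.png

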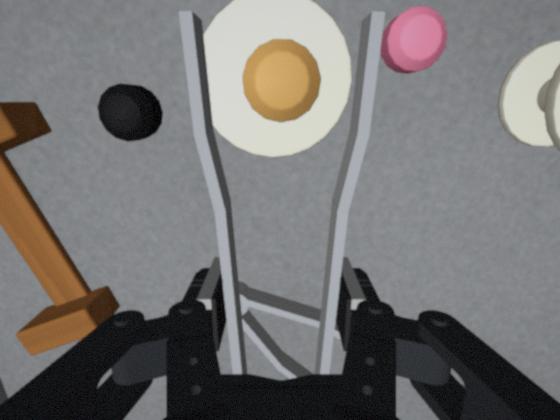

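The round biscuit (282,82) is centred between the open jaws, and the underside is well clear of the pink (415,40) and black (130,112) ones. I descend, close, and lift.

```bash
python3 - <<'E'
from h import *;from rig import bot
np.set_printoptions(precision=2,suppress=True)
def st(n):
    s=bot.read_state();print(n,round(s['clock'],2),s['ee_pos'],s['grip_width'],s['ft_force']);return s
tb=-.239;ex=np.array([np.cos(tb),np.sin(tb)]);g=np.array([581.5,-141.75])-85.5*ex
print(bot.servo_line([*g,70],speed=60,until_force=5));st('down')
cv2.imwrite('pics/down.png',bot.read_camera('wrist')['image'])
bot.move_gripper(30,25);bot.dwell(.2);st('closed')
cv2.imwrite('pics/closed.png',bot.read_camera('wrist')['image'])
bot.servo_line([*g,95],speed=40);st('up25')
c=bot.read_camera('wrist');a=cv2.imread('pics/closed.png')
cv2.imwrite('pics/cl2.png',np.hstack([cv2.resize(x,(400,300)) for x in(a,c['image'])]))
E
```

```text
False
down 18.09 [ 498.64 -121.58   70.32] 46.137581580320216 [-0.29 -0.52 -0.93]
closed 18.58 [ 498.6  -121.56   70.17] 35.24670991456578 [ 0.19 -0.08  0.57]
up25 19.41 [ 498.32 -121.48   94.88] 34.807567627911496 [ 0.03 -0.73 -1.54]
```

View pics/cl2.png

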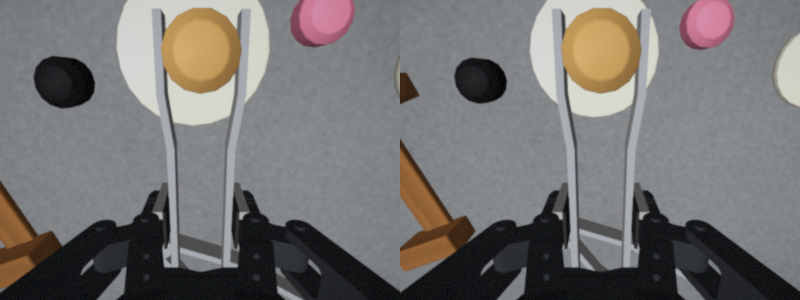

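The biscuit is held between the jaws and has left the dish. I'll lift on to about 10 cm and check.

```bash
python3 - <<'E'
from h import *;from rig import bot
np.set_printoptions(precision=2,suppress=True)
s=bot.read_state();bot.servo_line([*s['ee_pos'][:2],174],speed=70);bot.dwell(.8)
for k in(0,1):
    s=bot.read_state();c=bot.read_camera('wrist');P=cloud(c,s);H=cv2.cvtColor(c['image'],cv2.COLOR_BGR2HSV)
    m=(H[...,1]>110)&(H[...,0]>8)&(H[...,0]<30)&(P[...,2]>150)&(P[...,2]<230)
    print(s['clock'],s['ee_pos'],s['grip_width'],m.sum(),cv2.minEnclosingCircle(P[m][:,:2].astype(np.float32)),P[m][:,2].max());bot.dwell(.7)
t=bot.read_camera('scene')['image'];cv2.imwrite('pics/end.png',np.hstack([cv2.resize(x,(400,300)) for x in(c['image'],t)]))
E
```

```text
21.5333 [ 498.32 -121.46  174.03] 34.93824303283802 10128 ((534.8563232421875, -128.57382202148438), 65.6019515991211) 227.5350104619567
22.2833 [ 498.3  -121.45  173.99] 35.06555552026288 10124 ((535.7677612304688, -133.0029754638672), 63.478759765625) 225.70689130558853
```

View pics/end.png

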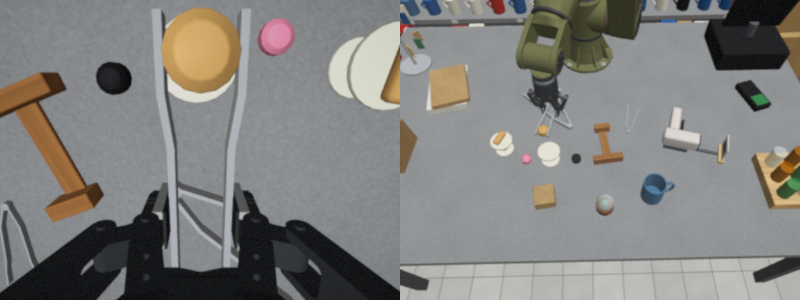

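The biscuit sits unchanged in the jaws, about 104 mm above the dish. The empty dish, oblong biscuit, mug, globe and box are where they were.

```bash
python3 -c "
from rig import bot
print(bot.finish_job(),bot.read_state()['clock'])"
```

```text
the job is handed in; nothing more can be done
the job is handed in; nothing more can be done
```

I rang up the sale, took the middle-sized tongs from their rest and closed them on the round biscuit. I handed the job in with the biscuit held about 104 mm above where it lay on the dish. The clock stood at about 23 s of the 54 s allowed.

- **Scanner:** the fingers stalled at 45.9 mm with a 20 N grip, against about 45 mm expected for right in. I take that as fully pulled, but had no direct reading of the trigger angle. Afterwards the trigger measured within 0.5 mm of where it was before.
- **Biscuit:** the gripper closed to about 35 mm, against the 36 mm given for the tongs on the round biscuit. The wrist picture shows the biscuit unchanged between the jaws, and the gripper reading stayed steady over the last 0.75 s.
- **Other things:** in the last scene picture the oblong biscuit, mug, globe and gift box look unmoved.
- **A check that failed:** my last colour-and-depth measurement of the lifted biscuit also picked up other pixels and gave a useless size and position. The lift height comes from the arm's own rise and the wrist picture.
- **A small disagreement:** depth readings ran about 1 mm higher than the stated heights throughout.

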